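Lay out the gauge branch in joining order

ROBOT

A 6-joint arm with a two-finger parallel gripper is mounted at the origin on a cart in front of the work surface, level with it; the furniture and walls round the work are solid. World frame = base frame: x ahead of the robot, y to its left, z up, the work surface at z = 0. Lengths are in m, angles in rad, forces in N, time in s.
With the tool pointing down it reaches from about 0.3 to 0.875 m from the base axis. Payload 6.4 kg.
Tool frame: the origin (TCP) lies on the front face of the gripper's body, between the roots of the fingers; the fingertips stand 73 mm ahead of it and the grasp point (between the pads) lies ctrl.pinch_z ahead of it (ctrl.pinch_z is the distance from the TCP to the grasp point, in m); z points along the fingers, x is the direction in which the jaws open and shut, and the axes are right-handed (so a half turn about z gives the same grasp; the last joint's range is limited). The gripper opens to 85 mm and grips with 20 to 120 N. Pads are 22 mm wide; open, the fingers measure 114 mm over their backs; the gripper's body (76 mm by 85 mm) begins 54 mm behind the grasp point. The pads swing forward as they close: fully open they stand 13 mm farther back than shut.
Start: joints at [0.916, 0.181, 1.607, -0, 1.354, -0.206], TCP at [0.249, 0.518, 0.304] pointing down, gripper open.
Joint ranges: [-2.99, 2.99], [-0.89, 2.07], [0.3, 2.58], [-1.14, 4.28], [0, 2.63], [-3.12, 3.12]. Speed limits (rad/s): [2.57, 2.57, 3.01, 3.14, 3.14, 3.14].

INTERFACE

Orientations are given as a unit quaternion [w, x, y, z].
In Python, from bench import ctrl gives the robot as it stands.
- The arm moves only by the tool move_arm, never from a script. Its argument "rows" is text: rows parted by semicolons, each of 7 numbers parted by spaces: the shift along the tool's x, y, z in cm, then the turn, a rotation vector about the tool's x, y, z in degrees, then the opening, from 0 (shut) to 1 (fully open). In form: x y z rx ry rz grip; .... A call has 1 to 20 rows; each row shifts and turns the commanded pose from where the row before left it, along the tool's axes as they then stand; what a row does not reach is not made up. A row lasts 1/10 s, in which the tool goes at most 50 mm and 8.59 degrees, less where a joint would pass 70% of its speed; a pose out of reach is approached as far as the arm can. A call with a gripper value outside its range is refused whole. The fingers move at their own pace and stop on an object; the grip force is fixed at half the most. Time passes only in rows, so rows that do not move let the fingers close. It gives the time, the measured TCP pose, the force and the opening at its end, in the units of the state.
- ctrl.get_obs(): the state, without advancing time (a new reading comes with each control period).
- ctrl.camera(name): name is "scene" or "top" or "wrist"; returns a dict with "color" (384x512x3 uint8, blue, green, red), "fx", "fy", "cx", "cy" (pixels), "rvec" (rotation vector, rad) and "tvec" (3), from world to camera coordinates, as OpenCV has them. Camera axes: x right, y down, z forward; pixel columns grow to the right and rows downward; lengths in m; the calibration is good to about 2 mm. A picture is of the moment at which its call begins. There is no depth.
- ctrl.hand_in(): hands the job in, once; it reports no verdict.
Trained networks look in the newest picture that a camera, given by its name, has taken for a name from the list of things; names that differ only in an ending like _2 or _b are one class to them, and where a whole thing is asked for, a point or a joint stands for the part that bears it (a point fixed in the world has none). Each returns a list of dicts, best first, with "confidence" (0 to 1); they miss things now and then, are a little off and sometimes report something else, mostly with a low value. They report only what shows in the picture. A call takes as long as a camera call.
- ctrl.look_for(camera, query): "bbox" ([left, top, right, bottom] in pixels, round what is visible of it).
- ctrl.trace(camera, query): "region" (384x512 bool, what is visible of it) and "bbox" ([left, top, right, bottom] in pixels, round what is visible of it).
The state is a dict: "time_s": time; "q": joint angles; "dq": joint speeds; "joint_efforts": joint torques, N m; "eef_pos": TCP position; "eef_rot": TCP orientation; "wrist_force": force on the tool from outside, world axes, zero at the start; "torque": the same for the moment, N m; "opening": opening from 0.0 (shut) to 1.0 (fully open).
Only numpy, scipy, OpenCV 4.12 (cv2) and the standard library are available. Lean on these libraries where they do the work, as an engineer would, in place of code of your own. Each camera call takes 0.05 s, during which the arm holds its last target.

TASK

Set out the parts of the new gauge branch on the bench in the order they will be screwed together, upright and evenly spaced in one straight row from the pressure gauge to the flow meter: the brass tee midway between gauge and meter with its straight run lying along the row, the brass adapter midway between the gauge and the tee, and the steel adapter midway between the tee and the meter. Put the roll of thread tape flat on top of the fittings box, in the middle of its lid. Leave the two vials standing where they are.

Things in the scene. Friction and masses are not known exactly. Their poses are not given: they have to be found in the camera images.
- flow_meter: hand-held flow meter lying on the bench, grey, flat, 121 mm along its x, 67 mm along its y, 30 mm high; fixed. Origin: centre of its underside. Its y axis runs along the row (the gauge lies 280 mm off, centre to centre, on its +y or its -y side), z up
- gauge: round pressure gauge lying face up, dial case 58 mm in diameter and 30 mm high, with a short brass stem that reaches 46 mm from the dial's centre along its -x; fixed. Origin: under the centre of the dial, on the bench; z up. A valve manifold 55 mm high lies nearer the robot than the row
- fittings_box: shut plastic fittings box with a flat lid, 96 mm along its x, 136 mm along its y, lid top 39 mm above the bench; fixed. Origin: centre of its underside, z up
- tee: brass pipe tee lying flat, 32 mm along its x (from the back of the square body at x = -16 mm to the end of the branch at x = +16 mm), 44 mm along its y (the straight run, whose middle line is at x = -8 mm), 16 mm high, 50 g; can be gripped across the 32 mm. Loose. Origin: centre of the underside of this 32 x 44 mm outline, which counts as its centre; z up
- brass_adapter: the larger of two upright tube adapters, brass: hexagon 22 mm across and 12 mm high below, round spigot 14 mm in diameter above, 24 mm high in all, 30 g. Loose, stands on its hexagon. Origin: centre of its underside, z up
- steel_adapter: the smaller of two upright tube adapters, steel: hexagon 16 mm across and 12 mm high below, round spigot 10 mm in diameter above, 22 mm high in all, 20 g. Loose, stands on its hexagon. Origin: centre of its underside, z up
- tape: roll of thread tape lying flat, a spool 48 mm in diameter and 13 mm high with a hole in the middle, 20 g. Loose; can be gripped across its diameter. Origin: centre of its underside, z up
- vial_a: small vial standing upright, 23 mm in diameter, 52 mm high, behind the parts; bystander, loose, to be left alone. Origin: centre of its underside, z up
- vial_b: small vial standing upright, 23 mm in diameter, 52 mm high, to the right of the parts; bystander, loose, to be left alone. Origin: centre of its underside, z up. Nearby, right of the work, stands a blue gas analyser 270 mm high: rise above it before swinging over the bench

How it is judged:
At the end, for the whole second after the job is handed in: Tee at the midpoint of gauge and meter (12 mm along the row, 15 across, run within 15 degrees of it); brass adapter a quarter of the way from the gauge, steel from the meter (12 mm each way), all upright; tape flat on the box lid within 15 mm of its middle; all released, at rest (horizontal distance between tee and gauge between 0.128 and 0.152 m and horizontal distance between tee and flow_meter between 0.128 and 0.152 m and x of tee in the frame of flow_meter between -0.015 and 0.015 m and angle between the y axis of tee and the y axis of flow_meter, either way round below 0.26 rad and angle between each of tee, brass_adapter, steel_adapter's own z axis and vertical below 0.15 rad and height (world z) of each of tee, brass_adapter, steel_adapter below 0.006 m and linear speed of each of tee, brass_adapter, steel_adapter, tape below 0.02 m/s and horizontal distance between brass_adapter and gauge between 0.058 and 0.082 m and horizontal distance between brass_adapter and flow_meter between 0.198 and 0.222 m and x of brass_adapter in the frame of flow_meter between -0.012 and 0.012 m and horizontal distance between steel_adapter and flow_meter between 0.058 and 0.082 m and horizontal distance between steel_adapter and gauge between 0.198 and 0.222 m and x of steel_adapter in the frame of flow_meter between -0.012 and 0.012 m and horizontal distance between tape and fittings_box below 0.015 m and z of tape in the frame of fittings_box between 0.034 and 0.056 m and (angle between tape's own z axis and vertical below 0.15 rad or angle between tape's own z axis and vertical above 2.99 rad)); the robot touches nothing.
It fails at once if a vial is shifted by more than 20 mm or knocked over (distance of any of vial_a, vial_b from where it was at the start of the episode above 0.02 m or angle between any of vial_a, vial_b's own z axis and vertical above 0.6 rad).
It also fails if it takes over 96 s, if anything falls off the work surface, if the arm or the gripper's body presses on something with over 40 N, if the wrist force passes 120 N, or if a joint passes its speed limit or range.

## Working session

There is one attempt and no reset: what is moved stays moved. The work goes in short steps, Python scripts to look and compute and a tool call to move; the robot and the scene stay as the last step left them, time stands still between calls to the robot, and variables do not carry over. Pictures are saved under pics/ and viewed, and the job is handed in when it is done.

Besides the shell and the picture viewer there is one more tool, called after "Request:" as name(argument=value, ...) on one line, values as JSON. move_arm: Moves the arm, as the interface text tells. Its arguments: {"type":"object","properties":{"rows":{"type":"string"}},"required":["rows"]}

```bash
ls; mkdir -p pics
python3 - <<'E'
from bench import ctrl
import cv2,numpy as np
o=ctrl.get_obs();print(o, ctrl.pinch_z)
for n in ["scene","top","wrist"]:
    c=ctrl.camera(n);cv2.imwrite(f"pics/{n}0.png",c["color"])
    R=cv2.Rodrigues(np.array(c["rvec"]))[0]
    print(n,c["fx"],c["cx"],c["cy"],"cam pos",-R.T@np.array(c["tvec"]).ravel())
    for q in ["flow_meter","gauge","fittings_box","tee","brass_adapter","steel_adapter","tape","vial_a","vial_b"]:
        print(q,[(np.round(d["bbox"]).tolist(),round(d["confidence"],2)) for d in ctrl.look_for(n,q)][:3])
E
```

```text
pics
{'time_s': 0.0, 'q': array([ 9.15681988e-01,  1.81541780e-01,  1.60801231e+00, -3.16496890e-05,
        1.35380265e+00, -2.06270581e-01]), 'dq': array([ 0.00025897, -0.00078035, -0.00028029,  0.00090125, -0.00168059,
        0.00153952]), 'joint_efforts': array([ 1.91892890e-03, -4.44872510e+01, -3.51342559e+01, -2.22180297e-04,
        9.00254556e-03,  4.44660066e-05]), 'eef_pos': array([0.24921355, 0.51770761, 0.30298155]), 'eef_rot': array([ 3.20834645e-04,  8.46733969e-01,  5.32015796e-01, -8.21767123e-04]), 'wrist_force': array([ 0.49527993, -0.2360985 ,  0.18715643]), 'torque': array([ 0.00754805, -0.04201934, -0.02352086]), 'opening': 0.9977679532801587} 0.0539
scene 434.51593434835206 257.3851835829648 194.56798319715253 cam pos [0.34484636 0.3862283  0.63587783]
flow_meter [([284.0, 184.0, 348.0, 220.0], 0.69)]
gauge [([240.0, 287.0, 285.0, 329.0], 0.58)]
fittings_box [([121.0, 219.0, 214.0, 283.0], 0.62)]
tee [([246.0, 170.0, 259.0, 191.0], 0.47)]
brass_adapter [([239.0, 194.0, 240.0, 206.0], 0.72), ([215.0, 210.0, 227.0, 228.0], 0.63)]
steel_adapter [([238.0, 194.0, 2
[... 431 characters left out ...]

fittings_box [([162.0, 117.0, 203.0, 184.0], 0.86)]
tee [([289.0, 166.0, 309.0, 184.0], 0.58)]
brass_adapter [([235.0, 166.0, 243.0, 174.0], 0.45)]
steel_adapter [([267.0, 167.0, 274.0, 176.0], 0.39)]
tape [([316.0, 174.0, 333.0, 191.0], 0.79)]
vial_a [([364.0, 186.0, 376.0, 193.0], 0.7), ([161.0, 117.0, 202.0, 184.0], 0.56), ([275.0, 124.0, 284.0, 140.0], 0.44)]
vial_b [([364.0, 186.0, 376.0, 193.0], 0.7), ([161.0, 117.0, 202.0, 184.0], 0.56), ([275.0, 124.0, 284.0, 140.0], 0.44)]
wrist 279.47183767549177 255.4517501577508 195.79812248593117 cam pos [0.18062048 0.54998346 0.37438769]
flow_meter []
gauge []
fittings_box []
tee []
brass_adapter []
steel_adapter []
tape []
vial_a []
vial_b []
```

View pics/scene0.png

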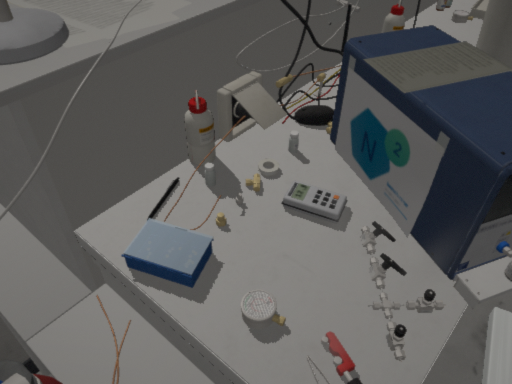

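View pics/top0.png

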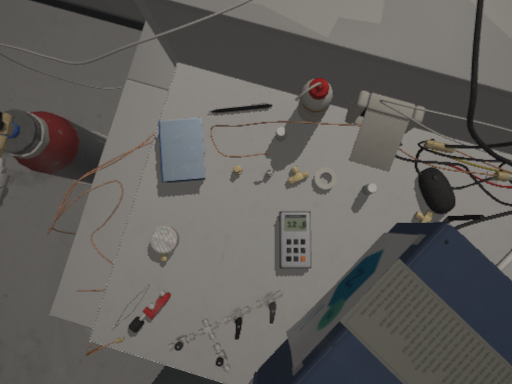

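```bash
cat > h.py <<'E'
from bench import ctrl
import cv2,numpy as np
def ray(c,u,v):
    R=cv2.Rodrigues(np.array(c["rvec"],float))[0];t=np.array(c["tvec"],float).ravel()
    d=R.T@np.array([(u-c["cx"])/c["fx"],(v-c["cy"])/c["fy"],1]);return -R.T@t,d
def at(c,u,v,z):
    p,d=ray(c,u,v);return p+d*(z-p[2])/d[2]
def proj(c,P):
    K=np.array([[c["fx"],0,c["cx"]],[0,c["fy"],c["cy"]],[0,0,1]],float)
    return cv2.projectPoints(np.array(P,float).reshape(-1,3),np.array(c["rvec"],float),np.array(c["tvec"],float),K,None)[0].reshape(-1,2)
E
python3 - <<'E'
from h import *
c=ctrl.camera("top");cv2.imwrite("pics/top1.png",cv2.resize(c["color"][90:290,130:400],None,fx=2.95,fy=2.95,interpolation=cv2.INTER_CUBIC))
c=ctrl.camera("scene");cv2.imwrite("pics/scene1.png",cv2.resize(c["color"][110:350,100:370],None,fx=2.5,fy=2.5,interpolation=cv2.INTER_CUBIC))
E
```

```text
(no output)
```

View pics/top1.png

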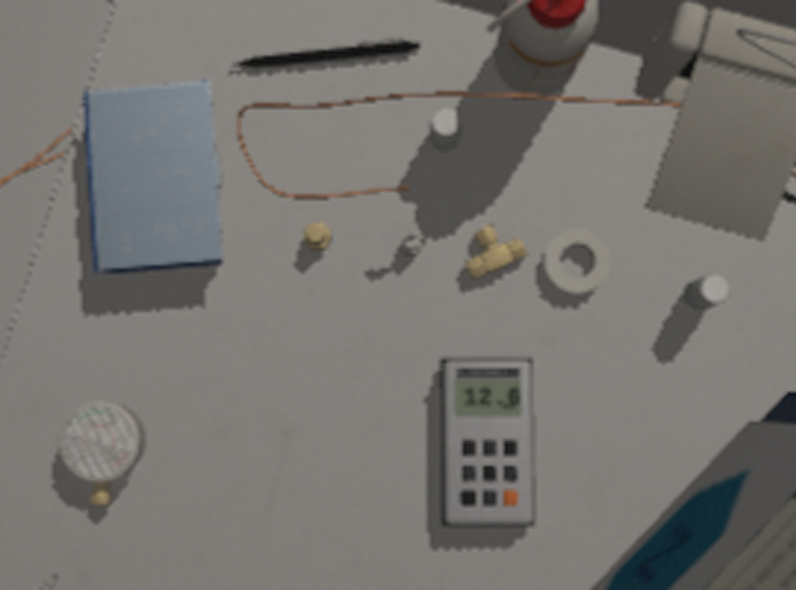

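View pics/scene1.png

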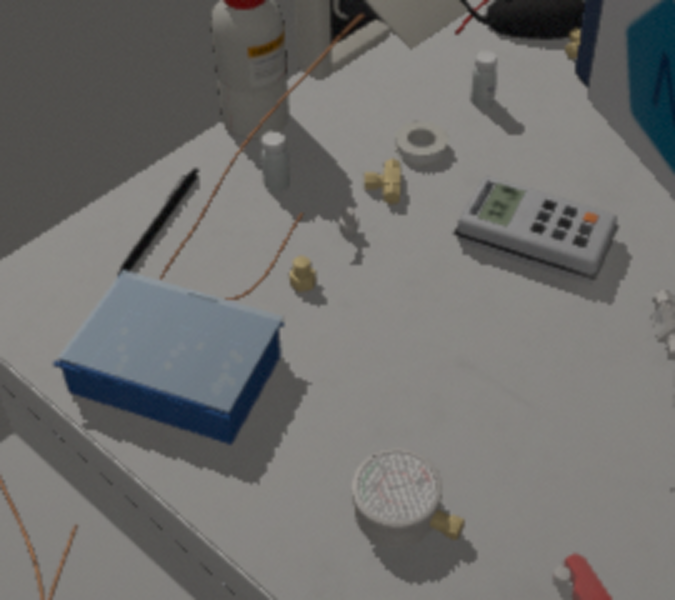

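Run:
```python
from h import *
H=dict(flow_meter=.030,gauge=.03,fittings_box=.039,tee=.008,brass_adapter=.012,steel_adapter=.011,tape=.0065,vial_a=.026)
for n in ["top","scene"]:
    c=ctrl.camera(n)
    for q in H:
        for d in ctrl.trace(n,q)[:2]:
            m=d["region"];v,u=np.nonzero(m)
            if len(u)<5: continue
            P=np.array([at(c,a,b,H[q])[:2] for a,b in zip(u,v)])
            r=cv2.minAreaRect((P*1000).astype(np.float32))
            print(n,q,round(d["confidence"],2),len(u),"px",u.mean().round(1),v.mean().round(1),"mean",P.mean(0).round(4),"rect",np.round(r[0],1),np.round(r[1],1),round(r[2],1))
```

```text
top flow_meter 0.7 1818 px 295.5 239.5 mean [ 0.5072 -0.2487] rect [ 507.6 -247.6] [119.3  67. ] 0.7
top gauge 0.67 641 px 164.1 240.8 mean [0.4978 0.0295] rect [497.5  31.7] [56.3 64.7] 56.1
top fittings_box 0.59 2745 px 181.7 150.1 mean [ 0.6915 -0.0021] rect [691.9  -2.6] [138.6  96.1] 4.6
top tee 0.51 193 px 297.5 175.6 mean [ 0.6452 -0.252 ] rect [ 649.5 -250.3] [33.1 45.2] 23.1
top brass_adapter 0.6 64 px 237.8 170.0 mean [ 0.6542 -0.1211] rect [ 654.4 -121.6] [17.7 17.5] 1.6
top brass_adapter 0.26 25 px 269.2 172.8 mean [ 0.6496 -0.1901] rect [ 650.2 -189.6] [11.   8.7] 1.2
top tape 0.72 367 px 325.1 178.4 mean [ 0.6403 -0.3126] rect [ 640.2 -312.4] [50.7 48. ] 0.7
top vial_a 0.61 142 px 280.8 133.6 mean [ 0.7338 -0.2135] rect [ 734.1 -213.9] [26.3 29.5] 46.5
scene flow_meter 0.71 1709 px 314.3 201.0 mean [ 0.5024 -0.2297] rect [ 503.5 -230.5] [120.4  85.3] 1.3
scene gauge 0.89 1223 px 260.1 309.4 mean [0.4941 0.0414] rect [494.7  41.9] [60.1 74.8] 49.7
scene gauge 0.32 1739 px 314.6 201.5 mean [ 0.5013 -0.2288] rect [ 502.8 -230.1] [ 86.3 120.6] 89.7
scene fittings_box 0.88 4
[... 181 characters left out ...]
9
scene tee 0.69 174 px 254.1 181.9 mean [ 0.6454 -0.2493] rect [ 648.7 -248. ] [28.4 58.7] 25.4
scene brass_adapter 0.53 253 px 267.4 166.7 mean [ 0.639  -0.3045] rect [ 639.2 -305.7] [43.  53.1] 25.5
scene brass_adapter 0.47 145 px 254.3 182.1 mean [ 0.6428 -0.2449] rect [ 646.7 -243.9] [28.1 51.9] 25.4
scene steel_adapter 0.47 52 px 239.2 198.3 mean [ 0.6493 -0.1866] rect [ 650.  -187.2] [12.4 24. ] 27.1
scene tape 0.54 292 px 268.2 167.1 mean [ 0.6395 -0.3102] rect [ 640.  -310.9] [45.7 56.9] 25.5
scene vial_a 0.58 217 px 293.7 140.3 mean [ 0.6176 -0.4054] rect [ 616.6 -404.2] [24. 88.] 21.6
scene vial_a 0.47 251 px 209.8 174.0 mean [ 0.7329 -0.2115] rect [ 733.7 -214. ] [21.4 83. ] 30.6
```

```bash
cat >> h.py <<'E'
def R2(a): return np.array([[np.cos(a),-np.sin(a)],[np.sin(a),np.cos(a)]])
def rectpts(x,y,a,lx,ly,z):
    s=np.array([[1,1],[-1,1],[-1,-1],[1,-1]])*[lx/2,ly/2]
    return np.c_[s@R2(a).T+[x,y],np.full(4,z)]
def circ(x,y,r,z,n=36):
    t=np.linspace(0,2*np.pi,n,endpoint=False);return np.c_[x+r*np.cos(t),y+r*np.sin(t),np.full(n,z)]
def draw(c,polys,box,f,fn):
    x0,y0,x1,y1=box
    im=cv2.resize(c["color"][y0:y1,x0:x1],None,fx=f,fy=f,interpolation=cv2.INTER_CUBIC)
    im=np.clip(im.astype(float)*1.3,0,255).astype(np.uint8)
    for P,col in polys:
        p=((proj(c,P)-[x0,y0]+.5)*f).round().astype(np.int32)
        cv2.polylines(im,[p.reshape(-1,1,2)],True,col,1)
    cv2.imwrite(fn,im)
E
cat > ov.py <<'E'
from h import *
import sys
mx,my,ma=.508,-.248,np.radians(.9)
gx,gy=.499,.032
bx,by,ba=.692,-.0026,np.radians(4.6)
tx,ty,ta=.6475,-.2505,np.radians(23)
Rd,G,B=(0,0,255),(0,255,0),(255,0,0)
polys=[(rectpts(mx,my,ma,.121,.067,.03),Rd),(rectpts(mx,my,ma,.121,.067,0),G),
(circ(gx,gy,.029,.03),Rd),(circ(gx,gy,.029,0),G),
(rectpts(bx,by,ba,.096,.136,.039),Rd),(rectpts(bx,by,ba,.096,.136,0),G),
(rectpts(tx,ty,ta,.032,.044,.008),Rd),
(circ(.654,-.121,.011,0,6),G),(circ(.654,-.121,.007,.024),Rd),(circ(.6495,-.189,.008,0,6),G),(circ(.6495,-.189,.005,.022),Rd),
(circ(.640,-.312,.024,.013),Rd),(circ(.640,-.312,.024,0),G)]
i=sys.argv[1]
draw(ctrl.camera("top"),polys,(145,110,345,275),4,f"pics/ovt{i}.png")
draw(ctrl.camera("scene"),polys,(115,145,355,335),3.3,f"pics/ovs{i}.png")
E
python3 ov.py 0
```

```text
(no output)
```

View pics/ovt0.png

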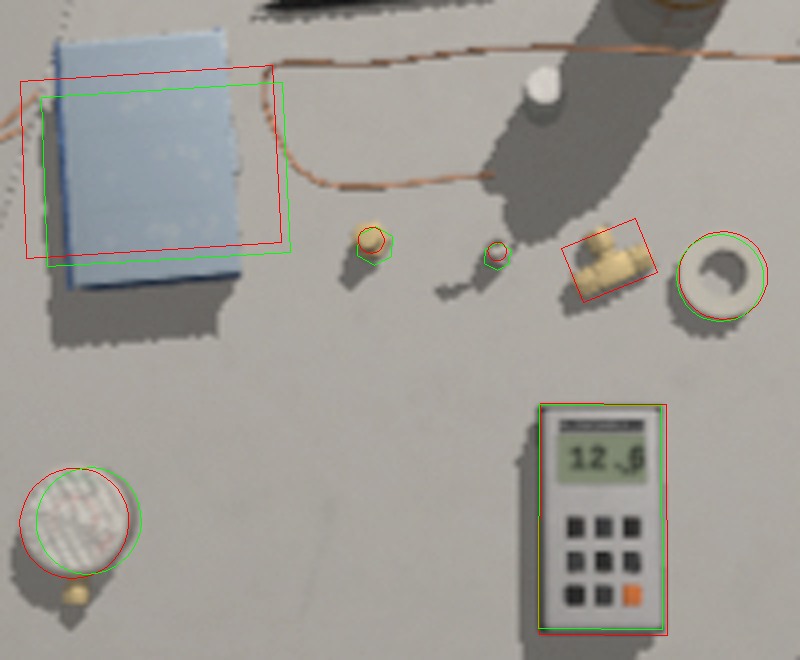

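View pics/ovs0.png

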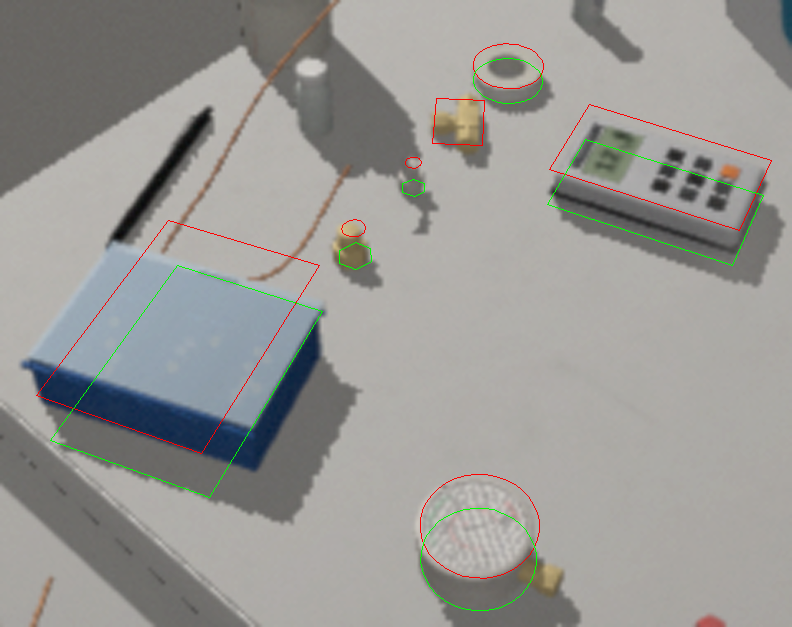

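```bash
python3 - <<'E'
from h import *
c=ctrl.camera("top")
print("vialb top",at(c,371.5,187.5,.052),"viala",at(c,281,131.5,.052))
for uv in [(383,222),(395,228),(418,222),(257,375)]: print(uv,at(c,*uv,.27).round(3),at(c,*uv,0).round(3))
print("bottle",at(c,318,88,.2))
for uv in [(280,293),(210,320),(175,345)]: print("manif",at(c,*uv,.04).round(3))
s=ctrl.camera("scene")
for uv in [(337,135),(420,227)]: print("an",at(s,*uv,0).round(3))
print("bottle",at(s,201,160,0), "cap",at(s,198,98,.2))
E
sed -i "s/^bx,by,ba=.*/bx,by,ba=.692,-.0025,np.radians(94.6)/; s/^gx,gy=.*/gx,gy=.4985,.032/; s/^mx,my,ma=.*/mx,my,ma=.507,-.247,np.radians(1.2)/; s/(.654,-.121,/(.656,-.120,/g" ov.py; python3 ov.py 1
```

```text
vialb top [ 0.61829122 -0.40230468  0.052     ] viala [ 0.73251152 -0.21326193  0.052     ]
(383, 222) [ 0.546 -0.366  0.27 ] [ 0.548 -0.44   0.   ]
(395, 228) [ 0.537 -0.384  0.27 ] [ 0.536 -0.466  0.   ]
(418, 222) [ 0.547 -0.418  0.27 ] [ 0.55  -0.516  0.   ]
(257, 375) [ 0.317 -0.18   0.27 ] [ 0.219 -0.173  0.   ]
bottle [ 0.77677986 -0.27318664  0.2       ]
manif [ 0.397 -0.218  0.04 ]
manif [ 0.339 -0.075  0.04 ]
manif [ 0.287 -0.005  0.04 ]
an [ 0.541 -0.509  0.   ]
an [ 0.295 -0.284  0.   ]
bottle [ 0.79227507 -0.27055786  0.        ] cap [ 0.75295271 -0.22204454  0.2       ]
```

View pics/ovt1.png

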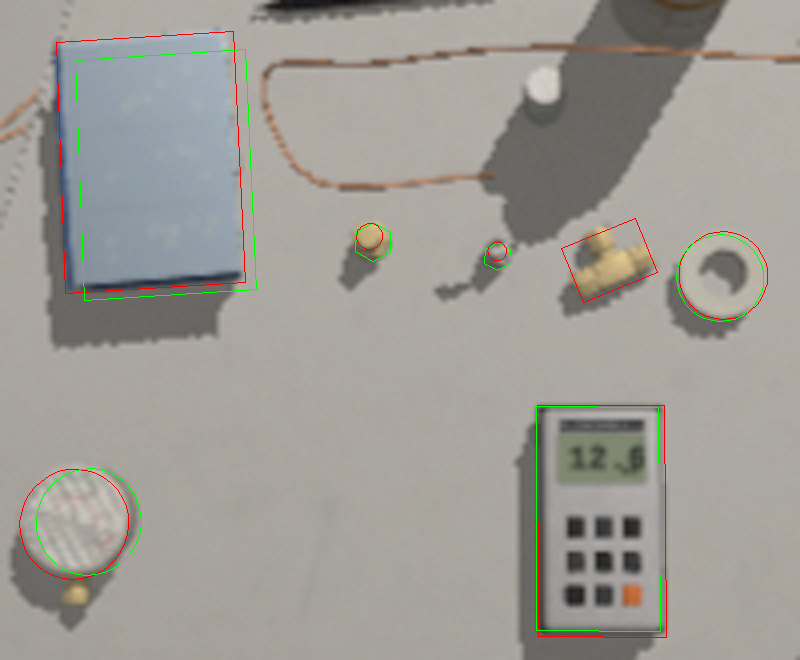

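View pics/ovs1.png

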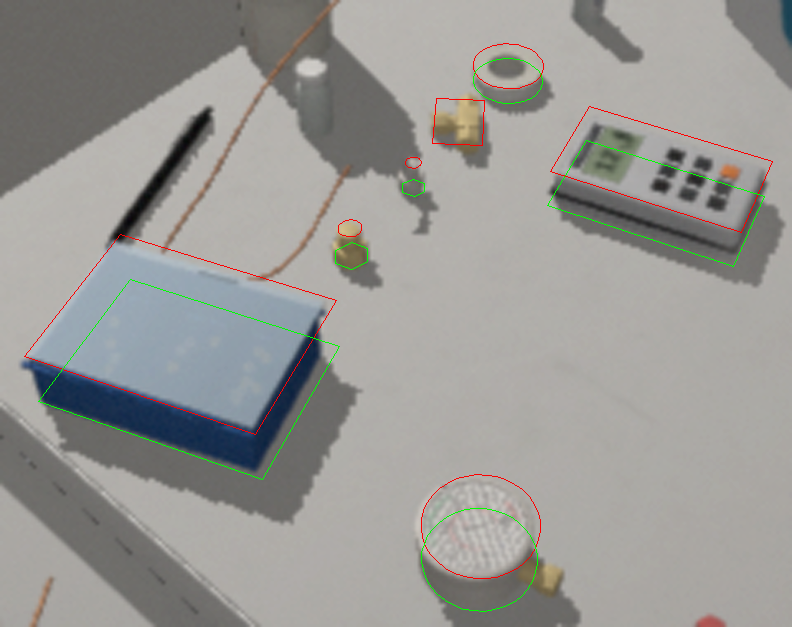

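Request:
move_arm(rows="0 0 -0.7 0 0 8.04 1; 0 0 -0.7 0 0 8.04 1; 0 0 -0.7 0 0 8.04 1; 0 0 -0.7 0 0 8.04 1; 0 0 -0.7 0 0 8.04 1; 0 0 -0.7 0 0 8.04 1; 0 0 -0.7 0 0 8.04 1; 0 0 -0.7 0 0 8.04 1")

```text
time_s: 3.6
eef_pos: [0.2495, 0.518, 0.3602]
eef_rot: [0.0, 1.0, -0.003, -0.0]
wrist_force: [-0.6, 0.1, -0.1]
opening: 0.997
```

Request:
move_arm(rows="2.03 3.2 0 0 0 0 0.6; 2.03 3.2 0 0 0 0 0.6; 2.03 3.2 0 0 0 0 0.6; 2.03 3.2 0 0 0 0 0.6; 2.03 3.2 0 0 0 0 0.6; 2.03 3.2 0 0 0 0 0.6; 2.03 3.2 0 0 0 0 0.6; 2.03 3.2 0 0 0 0 0.6; 2.03 3.2 0 0 0 0 0.6; 2.03 3.2 0 0 0 0 0.6; 2.03 3.2 0 0 0 0 0.6; 2.03 3.2 0 0 0 0 0.6; 2.03 3.2 0 0 0 0 0.6; 2.03 3.2 0 0 0 0 0.6; 2.03 3.2 0 0 0 0 0.6; 2.03 3.2 0 0 0 0 0.6; 2.03 3.2 0 0 0 0 0.6; 2.03 3.2 0 0 0 0 0.6; 2.03 3.2 0 0 0 0 0.6; 2.03 3.2 0 0 0 0 0.6")

```text
time_s: 5.6
eef_pos: [0.6558, -0.1236, 0.3598]
eef_rot: [-0.0, 1.0, -0.0, 0.0]
wrist_force: [0.3, 0.2, 0.5]
opening: 0.601
```

Run:
```python
from h import *
o=ctrl.get_obs();print(o["eef_pos"],o["q"],o["opening"])
c=ctrl.camera("wrist")
R=cv2.Rodrigues(np.array(c["rvec"]))[0];print(-R.T@np.array(c["tvec"]).ravel(), R[2])
Rd,G=(0,0,255),(0,255,0)
e=o["eef_pos"]
draw(c,[(circ(.655,-.121,.0127,0,6),G),(circ(.655,-.121,.007,.024),Rd),(circ(.6495,-.189,.008,0,6),G),(circ(.6495,-.189,.005,.022),Rd),(rectpts(.6475,-.2505,.401,.032,.044,.008),Rd),(circ(.64,-.312,.024,.013),Rd)],(0,0,512,384),1.56,"pics/w2.png")
```

```text
[ 0.65577214 -0.12358872  0.35980206] [-3.63760319e-01  3.47218361e-01  1.28977734e+00  6.54040114e-05
  1.50457892e+00 -3.63071921e-01] 0.6006870904220358
[ 0.65644505 -0.04803872  0.43028824] [-4.95085138e-04 -3.00956995e-01 -9.53637584e-01]
```

View pics/w2.png

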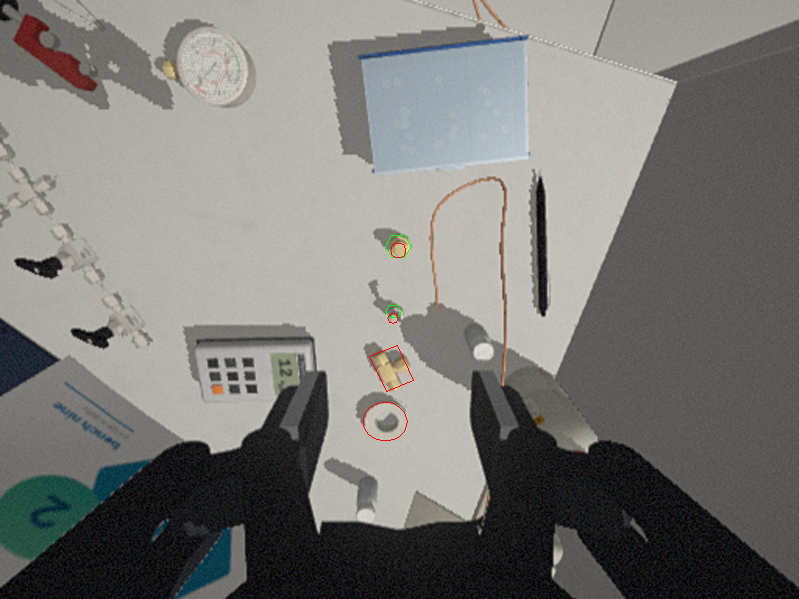

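Request:
move_arm(rows="0 -0.2 4 0 0 0 0.6; 0 0 4 0 0 0 0.6; 0 0 4 0 0 0 0.6; 0 0 4 0 0 0 0.6; 0 0 4 0 0 0 0.6; 0 0 3 0 0 0 0.6; 0 0 2 0 0 0 0.6; 0 0 1 0 0 0 0.6; 0 0 1 0 0 0 0.6; 0 0 0 0 0 0 0.6")

```text
time_s: 6.65
eef_pos: [0.6548, -0.12, 0.0892]
eef_rot: [-0.0, 1.0, -0.0, -0.0]
wrist_force: [-0.8, 0.2, 0.7]
opening: 0.596
```

Run:
```python
from h import *
o=ctrl.get_obs();print(o["eef_pos"],o["wrist_force"],o["opening"])
c=ctrl.camera("wrist")
draw(c,[],(0,0,512,384),1.56,"pics/w3.png")
```

```text
[ 0.65480531 -0.1200194   0.08921706] [-0.75417151  0.16347652  0.70813792] 0.5962627800480907
```

View pics/w3.png

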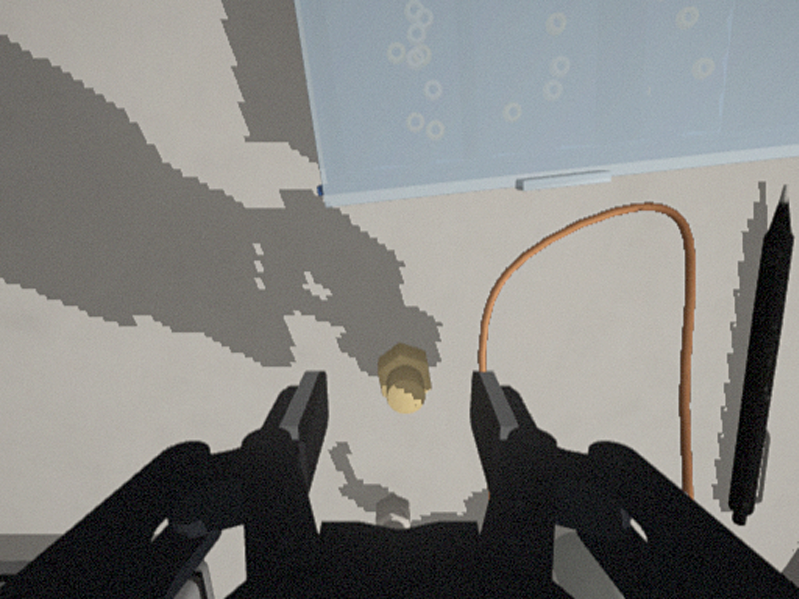

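Run:
```python
from h import *
c=ctrl.camera("wrist")
o=ctrl.get_obs();e=o["eef_pos"]
draw(c,[(circ(.655,-.121,.007,.024),(0,0,255)),(circ(.655,-.121,.0127,.012,6),(0,255,0)),(rectpts(e[0],e[1],0,.051,.022,e[2]-.065),(255,0,0)),(rectpts(e[0],e[1],0,.051,.022,e[2]-.073),(255,0,255))],(180,180,340,300),5,"pics/w4.png")
```

```text
(no output)
```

View pics/w4.png

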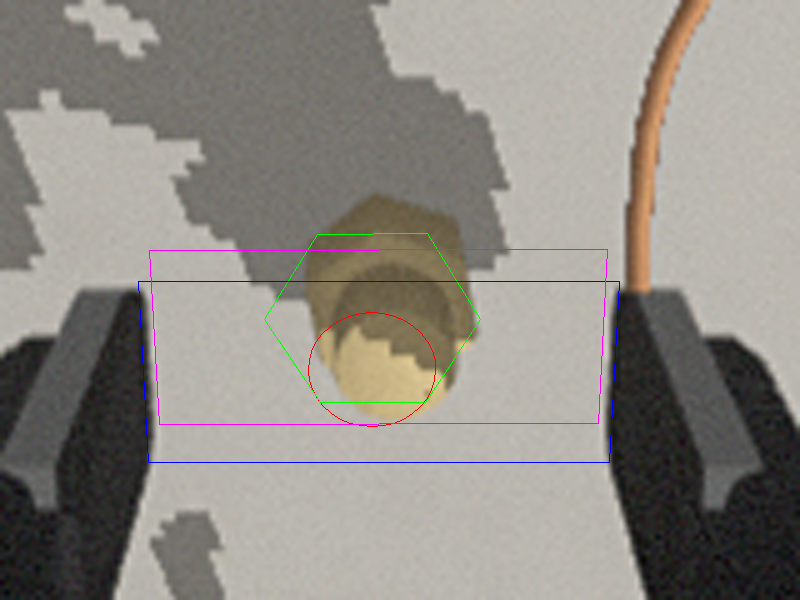

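Request:
move_arm(rows="0.2 0 0.8 0 0 0 0.6; 0 0 0.7 0 0 0 0.6; 0 0 0 0 0 0 0.5; 0 0 0 0 0 0 0.3; 0 0 0 0 0 0 0.1; 0 0 0 0 0 0 0.1; 0 0 0 0 0 0 0.1; 0 0 0 0 0 0 0.1; 0 0 0 0 0 0 0.1")

```text
time_s: 7.65
eef_pos: [0.6573, -0.1202, 0.0752]
eef_rot: [0.0, 1.0, -0.0, 0.0]
wrist_force: [-0.7, -0.9, 1.4]
opening: 0.222
```

Run:
```python
from h import *
c=ctrl.camera("wrist")
o=ctrl.get_obs();e=o["eef_pos"];print(e,o["wrist_force"],o["opening"])
w=.085*o["opening"]
draw(c,[(rectpts(e[0],e[1],0,w,.022,e[2]-.069),(255,0,0)),(rectpts(e[0],e[1],0,w,.022,e[2]-.073),(255,0,255))],(180,180,340,300),5,"pics/w5.png")
```

```text
[ 0.65726437 -0.12022783  0.07513387] [-0.63525456 -0.0097002   2.16801064] 0.2205013096686074
```

View pics/w5.png

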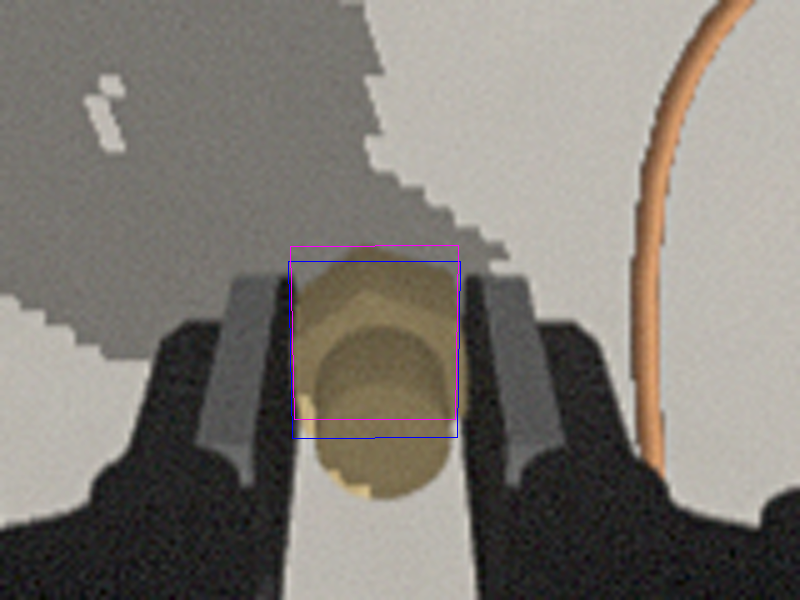

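Request:
move_arm(rows="0 0 -2 0 0 0 0.1; 0 0 -4 0 0 0 0.1; -3.92 -2.06 0 0 0 0 0.1; -3.92 -2.06 0 0 0 0 0.1; -3.92 -2.06 0 0 0 0 0.1; -3.92 -2.06 0 0 0 0 0.1; 0 0 2.5 0 0 0 0.1; 0 0 0 0 0 0 0.1")

```text
time_s: 8.5
eef_pos: [0.4977, -0.0365, 0.1081]
eef_rot: [-0.001, 1.0, 0.0, -0.002]
wrist_force: [-0.1, 0.6, -0.9]
opening: 0.219
```

Run:
```python
from h import *
c=ctrl.camera("wrist")
o=ctrl.get_obs();e=o["eef_pos"];print(e,o["wrist_force"],o["opening"])
draw(c,[(rectpts(.507,-.247,.02,.121,.067,.03),(0,0,255)),(circ(.4985,.032,.029,.03),(0,0,255)),(circ(.4985,.032,.029,0),(0,255,0)),(circ(.5006,-.0378,.011,0),(0,255,0)),(circ(.5006,-.0378,.0127,e[2]-.075,6),(0,255,0)),(circ(.5006,-.0378,.007,e[2]-.075+.024),(0,0,255))],(0,0,512,384),1.56,"pics/w6.png")
```

```text
[ 0.49949782 -0.03732528  0.10931474] [ 0.54372708 -0.24099707 -0.10623688] 0.21858011868833058
```

View pics/w6.png

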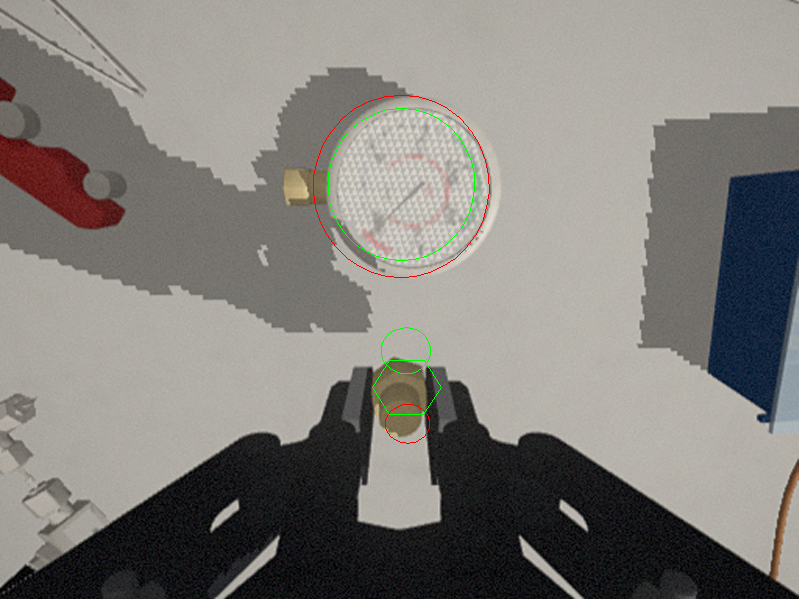

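Request:
move_arm(rows="0.25 0.05 1.5 0 0 0 0.1; 0 0 1.2 0 0 0 0.1; 0 0 0.5 0 0 0 0.1; 0 0 0 0 0 0 0.1; 0 0 0 0 0 0 0.1")

```text
time_s: 9.05
eef_pos: [0.5031, -0.0383, 0.078]
eef_rot: [-0.0, 1.0, -0.0, -0.0]
wrist_force: [0.2, 0.2, -0.1]
opening: 0.218
```

Request:
move_arm(rows="0 0 0.25 0 0 0 0.1; 0 0 0 0 0 0 0.1; 0 0 0 0 0 0 0.3; 0 0 0 0 0 0 0.5; 0 0 0 0 0 0 0.5; 0 0 -2 0 0 0 0.5; 0 0 -3 0 0 0 0.5;  0 0 -3 0 0 0 0.5; 0 0 0 0 0 0 0.5")

```text
time_s: 9.95
eef_pos: [0.5055, -0.0389, 0.1596]
eef_rot: [0.001, 1.0, -0.0, 0.004]
wrist_force: [1.0, -0.6, 0.6]
opening: 0.507
```

Run:
```python
from h import *
c=ctrl.camera("wrist")
o=ctrl.get_obs();e=o["eef_pos"];print(e,o["wrist_force"],o["opening"])
draw(c,[(circ(.501,.032,.029,.03),(0,0,255)),(circ(.5026,-.038,.0127,0,6),(0,255,0)),(circ(.5026,-.038,.007,.024),(0,0,255))],(0,0,512,384),1.56,"pics/w7.png")
```

```text
[ 0.50437006 -0.03860722  0.15764285] [-1.04026986 -0.80811995 -0.15794263] 0.5039850660579918
```

View pics/w7.png

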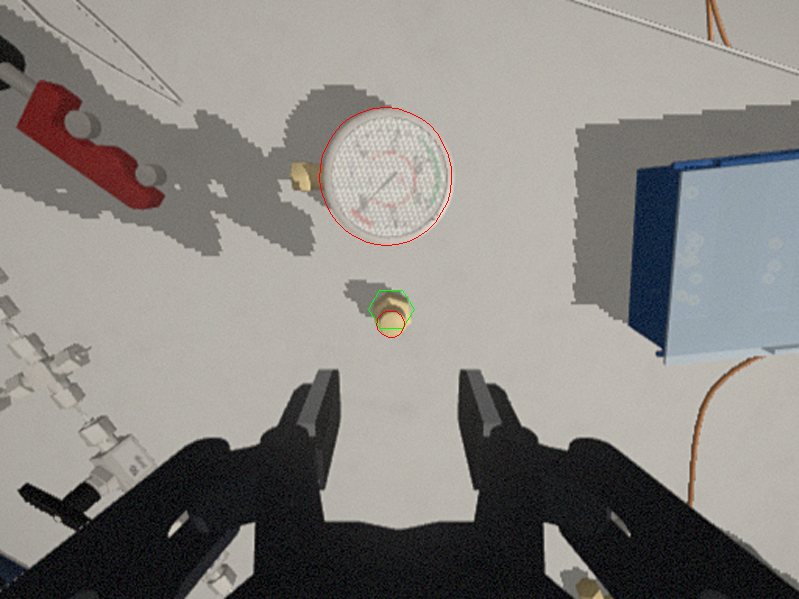

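Request:
move_arm(rows="2.9 3 0 0 0 0 0.5; 2.9 3 0 0 0 0 0.5; 2.9 3 0 0 0 0 0.5; 2.9 3 0 0 0 0 0.5; 2.9 3 0 0 0 0 0.5; 0 0 2 0 0 0 0.5; 0 0 2 0 0 0 0.5; 0 0 1.5 0 0 0 0.5; 0 0 0 0 0 0 0.5; 0 0 0 0 0 0 0.5")

```text
time_s: 11.0
eef_pos: [0.6473, -0.1879, 0.0997]
eef_rot: [-0.0, 1.0, -0.0, -0.001]
wrist_force: [0.1, -0.4, -0.5]
opening: 0.499
```

Run:
```python
from h import *
c=ctrl.camera("wrist")
o=ctrl.get_obs();e=o["eef_pos"];print(e,o["wrist_force"],o["opening"])
draw(c,[(circ(.6495,-.189,.00924,0,6),(0,255,0)),(circ(.6495,-.189,.005,.022),(0,0,255)),(rectpts(e[0],e[1],0,.04,.022,e[2]-.066),(255,0,0))],(180,160,340,300),5,"pics/w8.png")
```

```text
[ 0.64801622 -0.18813724  0.10085516] [ 0.13669914 -0.37895279  0.44219433] 0.5009202039218643
```

View pics/w8.png

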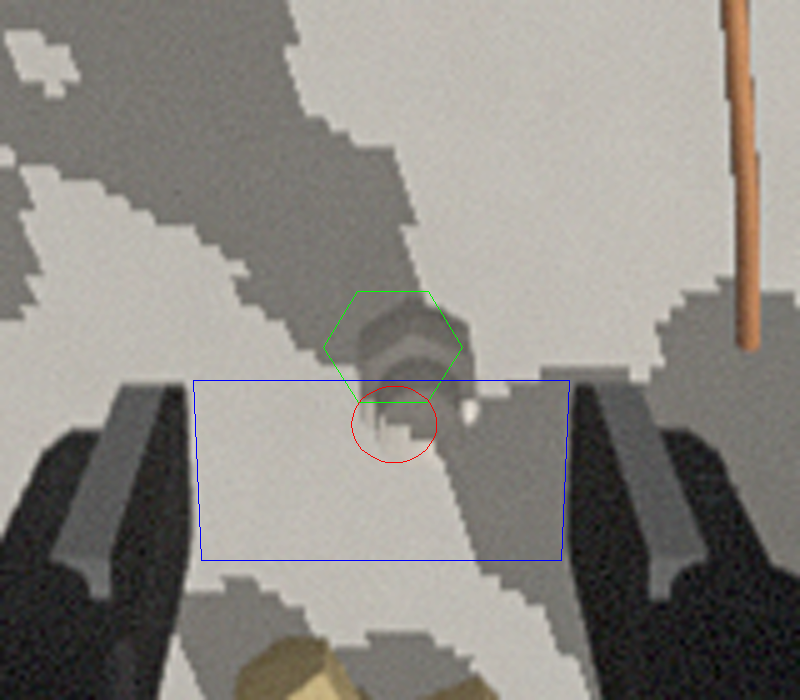

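Request:
move_arm(rows="0.45 -0.05 0.7 0 0 0 0.5; 0 0 1 0 0 0 0.5; 0 0 1 0 0 0 0.5; 0 0 0 0 0 0 0.4; 0 0 0 0 0 0 0.2; 0 0 0 0 0 0 0.05; 0 0 0 0 0 0 0.05; 0 0 0 0 0 0 0.05; 0 0 0 0 0 0 0.05")

```text
time_s: 11.95
eef_pos: [0.6521, -0.1877, 0.0733]
eef_rot: [-0.0, 1.0, -0.0, -0.0]
wrist_force: [0.8, -0.3, -0.4]
opening: 0.157
```

Run:
```python
from h import *
c=ctrl.camera("wrist")
o=ctrl.get_obs();e=o["eef_pos"];print(e,o["wrist_force"],o["opening"])
draw(c,[(rectpts(e[0],e[1],0,.016,.022,e[2]-.067),(255,0,0))],(180,160,340,300),5,"pics/w9.png")
```

```text
[ 0.65209679 -0.18772096  0.07325016] [-0.32509265 -0.44389547 -0.6345542 ] 0.15410066647934054
```

View pics/w9.png

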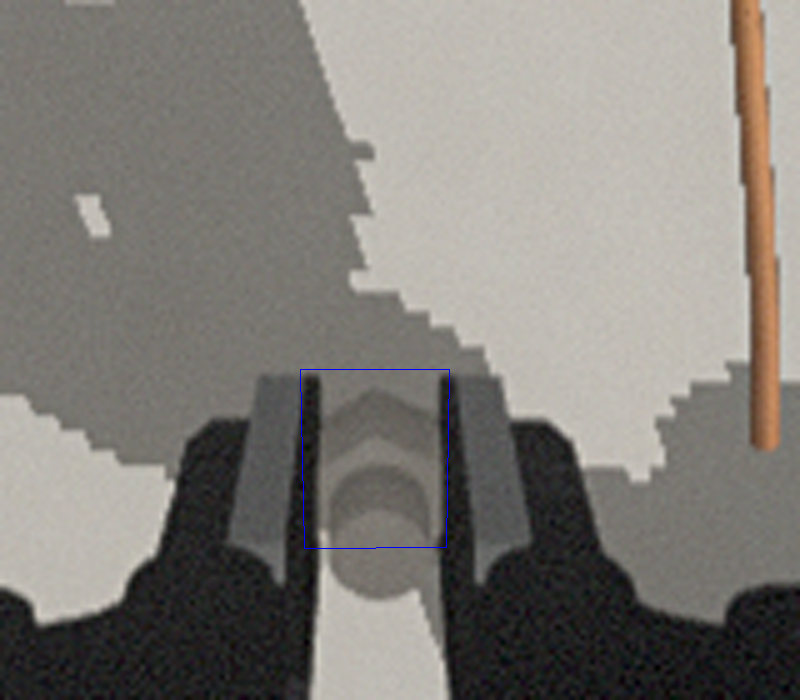

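Request:
move_arm(rows="0 0 -2 0 0 0 0.05; 0 0 -4 0 0 0 0.05; -3.67 -0.26 0 0 0 0 0.05; -3.67 -0.26 0 0 0 0 0.05; -3.67 -0.26 0 0 0 0 0.05; -3.67 -0.26 0 0 0 0 0.05; 0 0 0 0 0 0 0.05; 0 0 0 0 0 0 0.05; 0 0 0 0 0 0 0.05")

```text
time_s: 12.9
eef_pos: [0.5067, -0.1779, 0.1341]
eef_rot: [0.001, 1.0, -0.0, 0.001]
wrist_force: [0.3, -1.0, 0.1]
opening: 0.153
```

Run:
```python
from h import *
c=ctrl.camera("wrist")
o=ctrl.get_obs();e=o["eef_pos"];print(e,o["wrist_force"],o["opening"])
draw(c,[(rectpts(.507,-.247,.02,.121,.067,.03),(0,0,255)),(circ(.501,.032,.029,.03),(0,0,255)),(circ(.5026,-.038,.0127,0,6),(0,255,0)),(circ(.5026,-.038,.007,.024),(0,0,255))],(0,0,512,384),1.56,"pics/w10.png")
c=ctrl.camera("top")
draw(c,[(rectpts(.507,-.247,.02,.121,.067,.03),(0,0,255)),(circ(.501,.032,.029,.03),(0,0,255)),(circ(.5026,-.038,.0127,0,6),(0,255,0)),(circ(.5026,-.038,.007,.024),(0,0,255))],(145,110,345,275),4,"pics/t10.png")
```

```text
[ 0.50677686 -0.17781194  0.13394424] [ 0.14306646 -0.69279475 -0.10158051] 0.16036150052775522
```

View pics/w10.png

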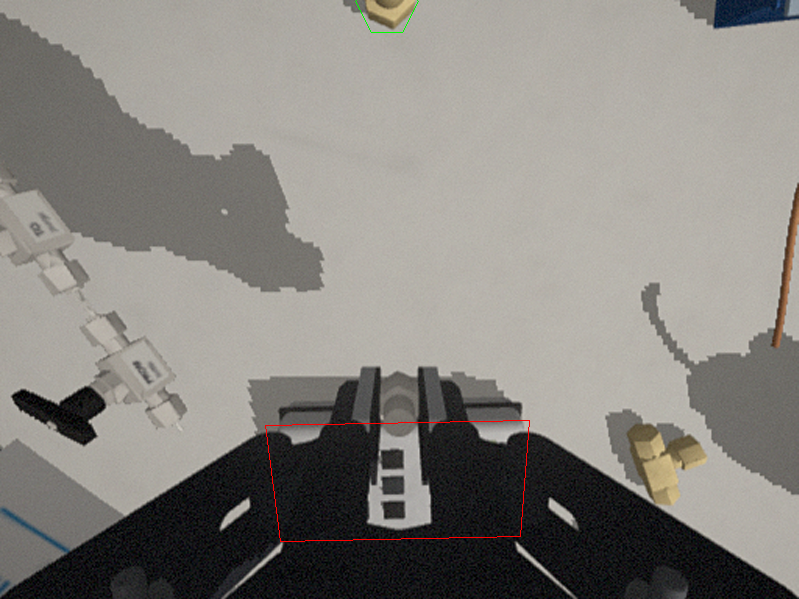

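View pics/t10.png

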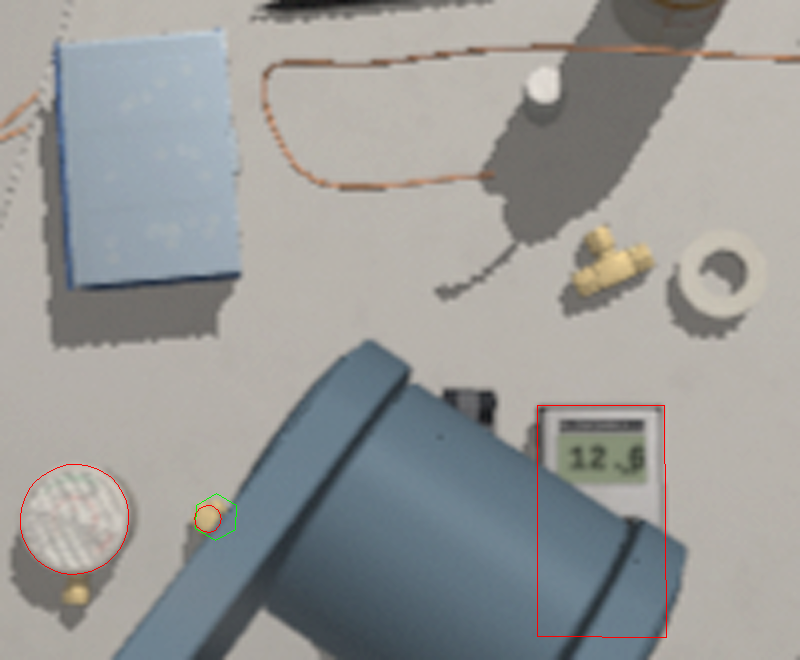

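Request:
move_arm(rows="0 0 2 0 0 0 0.05; 0 0 2 0 0 0 0.05; 0 0 1.3 0 0 0 0.05; 0 0 0.6 0 0 0 0.05; 0 0 0 0 0 0 0.05; 0 0 0 0 0 0 0.05")

```text
time_s: 13.6
eef_pos: [0.506, -0.1775, 0.0746]
eef_rot: [0.0, 1.0, -0.0, 0.0]
wrist_force: [0.9, 0.1, 0.3]
opening: 0.155
```

Request:
move_arm(rows="0 0 0.1 0 0 0 0.05; 0 0 0 0 0 0 0.05; 0 0 0 0 0 0 0.25; 0 0 0 0 0 0 0.45; 0 0 0 0 0 0 0.45; 0 0 -2 0 0 0 0.45; 0 0 -3 0 0 0 0.45;  0 0 -3 0 0 0 0.5; 0 0 0 0 0 0 0.6; 0 0 0 0 0 0 0.7")

```text
time_s: 14.6
eef_pos: [0.5058, -0.1775, 0.1541]
eef_rot: [0.001, 1.0, -0.0, 0.001]
wrist_force: [0.1, 0.2, 0.5]
opening: 0.695
```

Run:
```python
from h import *
c=ctrl.camera("wrist")
o=ctrl.get_obs();e=o["eef_pos"];print(e,o["wrist_force"],o["opening"])
draw(c,[(rectpts(.5085,-.247,.02,.121,.067,.03),(0,0,255)),(rectpts(.6475,-.2505,.401,.032,.044,.008),(0,0,255)),(circ(.506,-.1775,.00924,0,6),(0,255,0)),(circ(.506,-.1775,.005,.022),(0,0,255)),(circ(.5026,-.038,.0127,0,6),(0,255,0)),(circ(.5026,-.038,.007,.024),(0,0,255))],(0,0,512,384),1.56,"pics/w11.png")
```

```text
[ 0.5051637  -0.17708945  0.15302278] [-0.17067666 -0.85367836  0.39347202] 0.7002290169344851
```

View pics/w11.png

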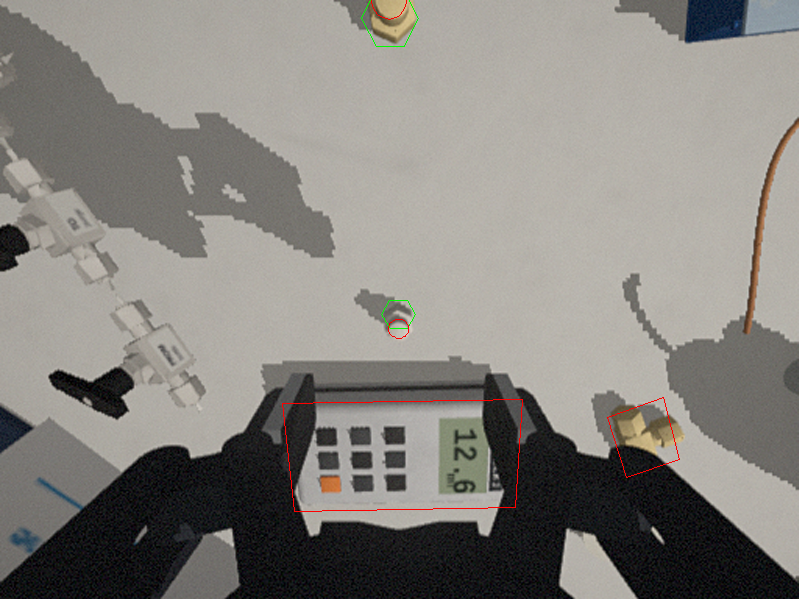

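Request:
move_arm(rows="3.62 1.82 0 0 0 0 0.7; 3.62 1.82 0 0 0 0 0.7; 3.62 1.82 0 0 0 0 0.7; 3.62 1.82 0 0 0 0 0.7; 0 0 1.5 0 0 -7.67 0.7; 0 0 1.5 0 0 -7.67 0.7; 0 0 1.5 0 0 -7.67 0.7; 0 0 0 0 0 0 0.7; 0 0 0 0 0 0 0.7")

```text
time_s: 15.55
eef_pos: [0.6494, -0.2497, 0.1067]
eef_rot: [-0.001, 0.98, 0.197, -0.001]
wrist_force: [0.0, 0.9, 0.7]
opening: 0.699
```

```bash
cat > tee.py <<'E'
from h import *
import sys
c=ctrl.camera("wrist")
o=ctrl.get_obs();e=o["eef_pos"];q=o["eef_rot"];yaw=2*np.arctan2(q[2],q[1]);print(e,o["wrist_force"],o["opening"],"yaw",np.degrees(yaw))
tx,ty,ta=map(float,sys.argv[2:5]);ta=np.radians(ta)
r=R2(ta)@np.array([-.008,0])+[tx,ty]
b=R2(ta)@np.array([0,0])+[tx,ty]
draw(c,[(rectpts(tx,ty,ta,.032,.044,.008),(0,0,255)),(rectpts(*r,ta,.016,.044,.016),(0,255,0)),(rectpts(e[0],e[1],yaw,.06,.022,e[2]-.064),(255,0,0))],(150,140,360,300),3.8,f"pics/{sys.argv[1]}.png")
E
python3 tee.py w12 .6495 -.249 23
```

```text
[ 0.65000267 -0.25006687  0.10794793] [-0.09778813 -0.51940392  0.34159125] 0.6987905939367617 yaw 22.790761757237437
```

View pics/w12.png

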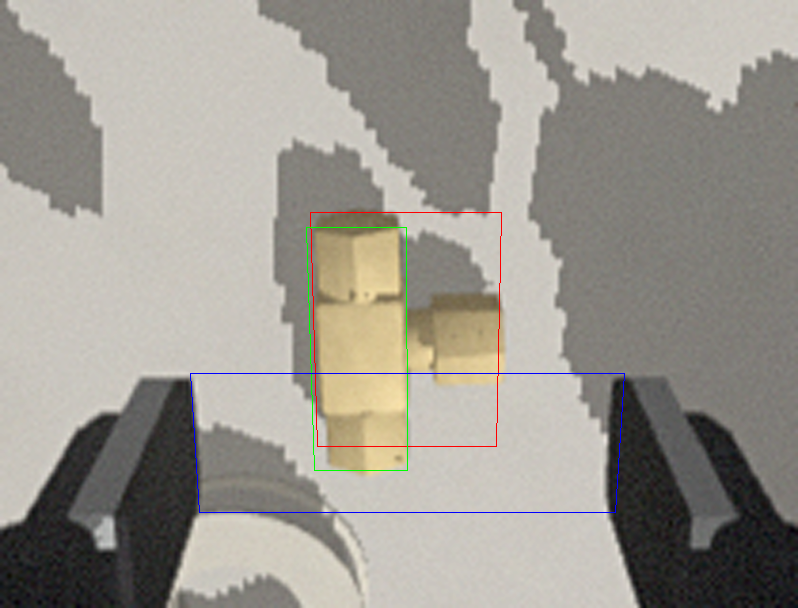

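Request:
move_arm(rows="0 -0.1 1.3 0 0 0 0.7; 0 0 1.3 0 0 0 0.7; 0 0 0.9 0 0 0 0.65; 0 0 0 0 0 0 0.55; 0 0 0 0 0 0 0.4; 0 0 0 0 0 0 0.25; 0 0 0 0 0 0 0.2; 0 0 0 0 0 0 0.2; 0 0 0 0 0 0 0.2")

```text
time_s: 16.5
eef_pos: [0.65, -0.2493, 0.0737]
eef_rot: [0.0, 0.98, 0.199, 0.0]
wrist_force: [0.2, -0.6, -0.6]
opening: 0.347
```

```bash
python3 tee.py w13 .6495 -.249 23
```

```text
[ 0.64989846 -0.24927703  0.07361087] [-0.3540948  0.4390341 -0.3840169] 0.3533361778396326 yaw 22.976328767795763
```

View pics/w13.png

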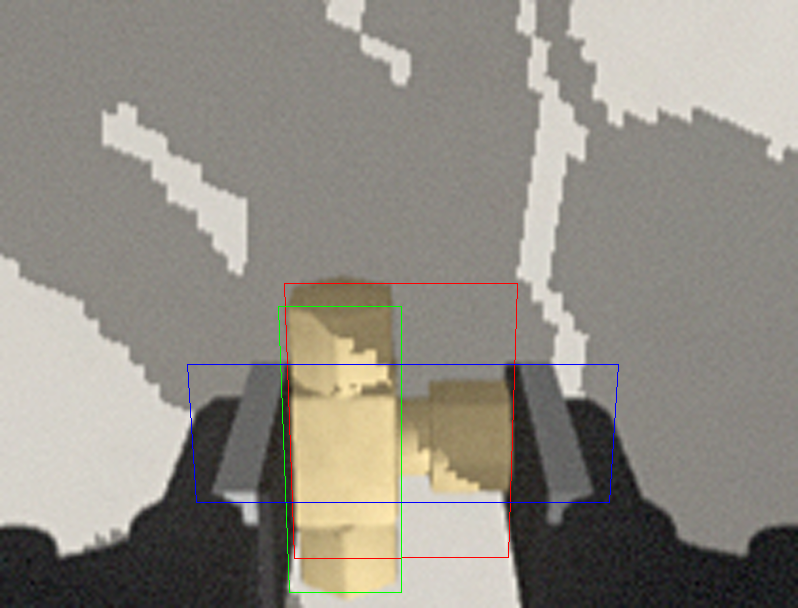

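Request:
move_arm(rows="0 0 -2 0 0 0 0.2; 0 0 -4 0 0 0 0.2; 0 0 0 0 0 7.17 0.2; 0 0 0 0 0 7.17 0.2; 0 0 0 0 0 7.17 0.2; -2.83 -2.91 0 0 0 0 0.2; -2.83 -2.91 0 0 0 0 0.2; -2.83 -2.91 0 0 0 0 0.2; -2.83 -2.91 0 0 0 0 0.2; -2.83 -2.91 0 0 0 0 0.2; 0 0 1.5 0 0 0 0.2; 0 0 1.5 0 0 0 0.2; 0 0 0 0 0 0 0.2; 0 0 0 0 0 0 0.2")

```text
time_s: 17.95
eef_pos: [0.5052, -0.1077, 0.1045]
eef_rot: [0.0, 1.0, 0.013, 0.0]
wrist_force: [-0.2, -0.1, 0.1]
opening: 0.351
```

Run:
```python
from h import *
c=ctrl.camera("wrist")
o=ctrl.get_obs();e=o["eef_pos"];q=o["eef_rot"];print(e,o["wrist_force"],o["opening"],np.degrees(2*np.arctan2(q[2],q[1])))
draw(c,[(circ(.501,.032,.029,.03),(0,0,255)),(circ(.506,-.1775,.00924,0,6),(0,255,0)),(circ(.5026,-.038,.0127,0,6),(0,255,0)),(circ(.5026,-.038,.007,.024),(0,0,255)),(rectpts(.5047,-.1075,.026,.032,.044,0),(255,0,0))],(0,0,512,384),1.56,"pics/w14.png")
```

```text
[ 0.50543964 -0.10788171  0.10468266] [ 0.0422512   0.16695251 -0.50662248] 0.3487210218793654 1.4575777897847746
```

View pics/w14.png

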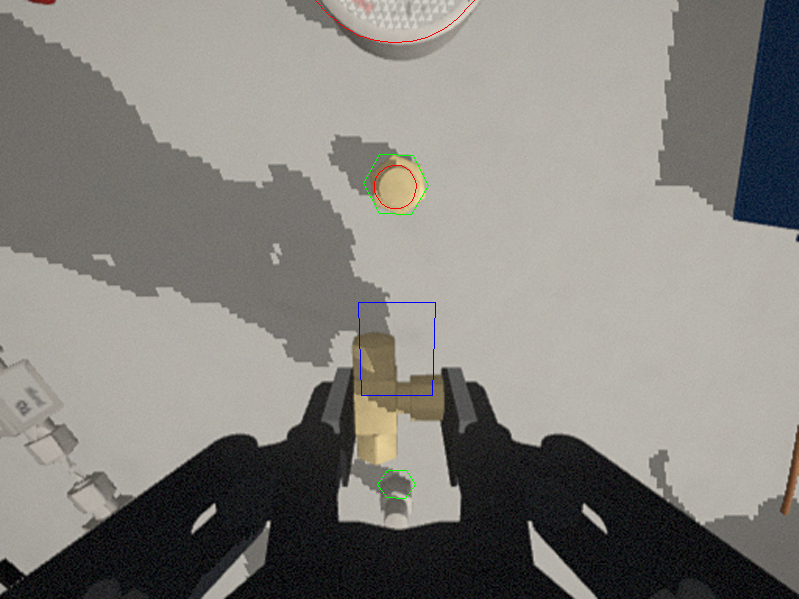

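Request:
move_arm(rows="0 0 1.3 0 0 0 0.2; 0 0 1.1 0 0 0 0.2; 0 0 0.6 0 0 0 0.2; 0 0 0 0 0 0 0.2; 0 0 0 0 0 0 0.2")

```text
time_s: 18.5
eef_pos: [0.5042, -0.1073, 0.0733]
eef_rot: [-0.0, 1.0, 0.013, -0.001]
wrist_force: [-4.4, 0.6, 10.4]
opening: 0.353
```

Request:
move_arm(rows="0 0 0 0 0 0 0.4; 0 0 0 0 0 0 0.6; 0 0 0 0 0 0 0.6; 0 0 0 0 0 0 0.6; 0 0 -2 0 0 0 0.6; 0 0 -3 0 0 0 0.7; 0 0 -4 0 0 0 0.8; 0 0 0 0 0 0 0.9; 0 0 0 0 0 0 1")

```text
time_s: 19.4
eef_pos: [0.5052, -0.1077, 0.1643]
eef_rot: [0.001, 1.0, 0.013, 0.001]
wrist_force: [0.1, 0.7, -1.4]
opening: 1.0
```

Run:
```python
from h import *
c=ctrl.camera("wrist")
o=ctrl.get_obs();e=o["eef_pos"];q=o["eef_rot"];print(e,o["wrist_force"],o["opening"],np.degrees(2*np.arctan2(q[2],q[1])))
draw(c,[(circ(.501,.032,.029,.03),(0,0,255)),(circ(.506,-.1775,.00924,0,6),(0,255,0)),(circ(.5026,-.038,.0127,0,6),(0,255,0)),(circ(.5026,-.038,.007,.024),(0,0,255)),(rectpts(.5047,-.1075,.026,.032,.044,.008),(255,0,0)),(rectpts(.5085,-.247,.02,.121,.067,.03),(0,0,255)),(circ(.642,-.312,.024,.013),(0,0,255))],(0,0,512,384),1.56,"pics/w15.png")
```

```text
[ 0.50434743 -0.10727155  0.16300362] [-0.26995637  0.61604032  0.02536487] 0.9993788378414479 1.466454862704208
```

View pics/w15.png

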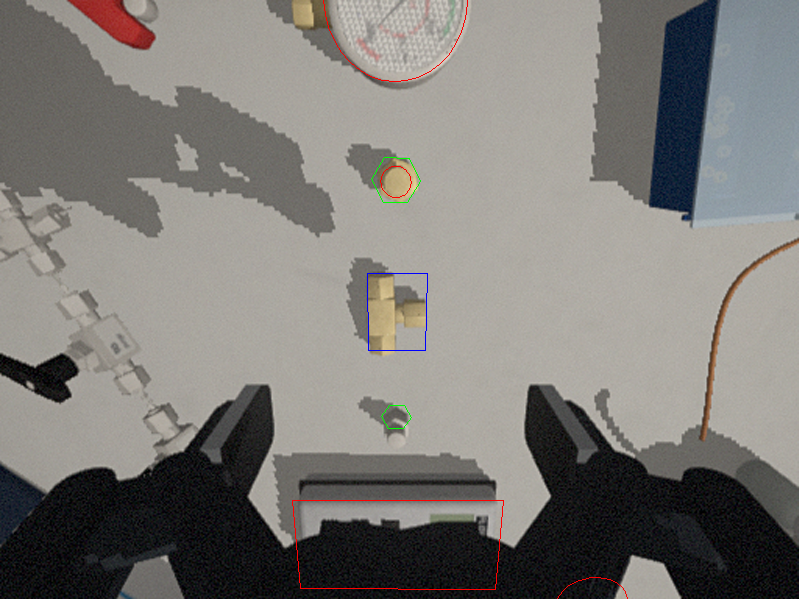

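Request:
move_arm(rows="0 0 -3 0 0 0 1; 2.21 3.47 0 0 0 0 1; 2.21 3.47 0 0 0 0 1; 2.21 3.47 0 0 0 0 1; 2.21 3.47 0 0 0 0 1; 2.21 3.47 0 0 0 0 1; 2.21 3.47 0 0 0 0 1; 0 0 2 0 0 0 1; 0 0 3 0 0 0 1; 0 0 3 0 0 0 1; 0 0 0 0 0 0 1; 0 0 0 0 0 0 1")

```text
time_s: 20.65
eef_pos: [0.6415, -0.3114, 0.1112]
eef_rot: [-0.001, 1.0, 0.013, -0.002]
wrist_force: [0.1, -0.7, 0.6]
opening: 1.003
```

Run:
```python
from h import *
c=ctrl.camera("wrist")
o=ctrl.get_obs();e=o["eef_pos"];q=o["eef_rot"];print(e,o["wrist_force"],o["opening"],np.degrees(2*np.arctan2(q[2],q[1])))
draw(c,[(circ(.642,-.312,.024,.013),(0,0,255)),(circ(.642,-.312,.024,0),(0,255,0)),(rectpts(e[0],e[1],.026,.087,.022,e[2]-.06),(255,0,0))],(0,0,512,384),1.56,"pics/w16.png")
```

```text
[ 0.64264042 -0.31215602  0.11344078] [-0.46948359  0.03932889  1.09298951] 0.9973797809025572 1.4688207026510074
```

View pics/w16.png

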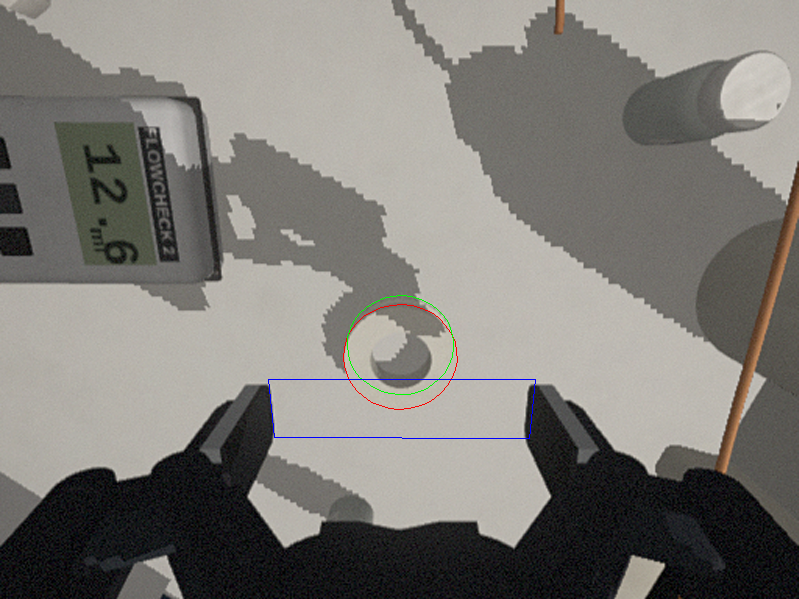

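Request:
move_arm(rows="0 0 1.3 0 0 0 0.8; 0 0 1.3 0 0 0 0.8; 0 0 1.1 0 0 0 0.75; 0 0 0.6 0 0 0 0.7; 0 0 0 0 0 0 0.6; 0 0 0 0 0 0 0.5; 0 0 0 0 0 0 0.4; 0 0 0 0 0 0 0.4; 0 0 0 0 0 0 0.4; 0 0 0 0 0 0 0.4")

```text
time_s: 21.7
eef_pos: [0.643, -0.3125, 0.0712]
eef_rot: [0.0, 1.0, 0.013, 0.001]
wrist_force: [-0.1, -0.0, 5.9]
opening: 0.501
```

Run:
```python
from h import *
c=ctrl.camera("wrist")
o=ctrl.get_obs();e=o["eef_pos"];q=o["eef_rot"];print(e,o["wrist_force"],o["opening"],np.degrees(2*np.arctan2(q[2],q[1])))
draw(c,[(circ(.642,-.312,.024,.013),(0,0,255)),(circ(.642,-.312,.024,0),(0,255,0)),(rectpts(e[0],e[1],.026,.048,.022,e[2]-.065),(255,0,0))],(0,0,512,384),1.56,"pics/w17.png")
```

```text
[ 0.64297537 -0.31244424  0.07113369] [0.4367138  0.56295513 4.97578472] 0.4996255209798681 1.4646337811660581
```

View pics/w17.png

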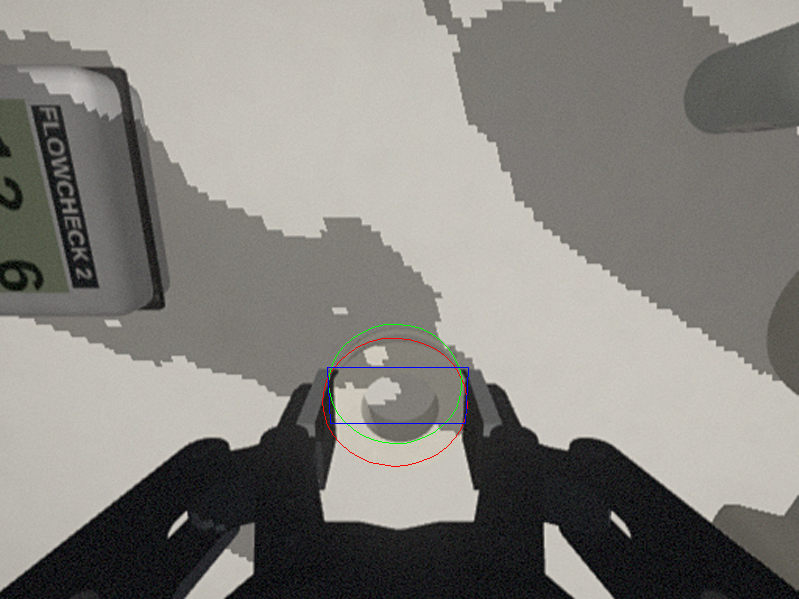

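Request:
move_arm(rows="0 0 -2 0 0 0 0.4; 0 0 -4 0 0 0 0.4; 0 0 -4 0 0 0 0.4; 0 0 -4 0 0 0 0.4; 0.74 -3.88 0 0 0 0 0.4; 0.74 -3.88 0 0 0 0 0.4; 0.74 -3.88 0 0 0 0 0.4; 0.74 -3.88 0 0 0 0 0.4; 0.74 -3.88 0 0 0 0 0.4; 0.74 -3.88 0 0 0 0 0.4; 0.74 -3.88 0 0 0 0 0.4; 0.74 -3.88 0 0 0 0 0.4; 0 0 0 0 0 0 0.4; 0 0 0 0 0 0 0.4")

```text
time_s: 23.15
eef_pos: [0.6935, 0.0007, 0.2109]
eef_rot: [0.0, 1.0, 0.014, -0.0]
wrist_force: [0.4, -0.9, -0.6]
opening: 0.499
```

Run:
```python
from h import *
c=ctrl.camera("wrist")
o=ctrl.get_obs();e=o["eef_pos"];q=o["eef_rot"];print(e,o["wrist_force"],o["opening"],np.degrees(2*np.arctan2(q[2],q[1])))
ba=np.radians(94.6)
draw(c,[(rectpts(.694,-.0005,ba,.096,.136,.039),(0,0,255)),(rectpts(.694,-.0005,ba,.096,.136,0),(0,255,0)),(circ(.694,-.0005,.024,.039),(0,0,255))],(0,0,512,384),1.56,"pics/w18.png")
c=ctrl.camera("scene")
draw(c,[(rectpts(.694,-.0005,ba,.096,.136,.039),(0,0,255)),(rectpts(.694,-.0005,ba,.096,.136,0),(0,255,0)),(circ(.694,-.0005,.024,.039),(0,0,255))],(115,145,355,335),3.3,"pics/s18.png")
```

```text
[ 6.93549406e-01 -4.89039001e-04  2.10777977e-01] [-0.39025628 -0.22676166 -0.02776195] 0.4975377658329898 1.5052376052910608
```

View pics/w18.png

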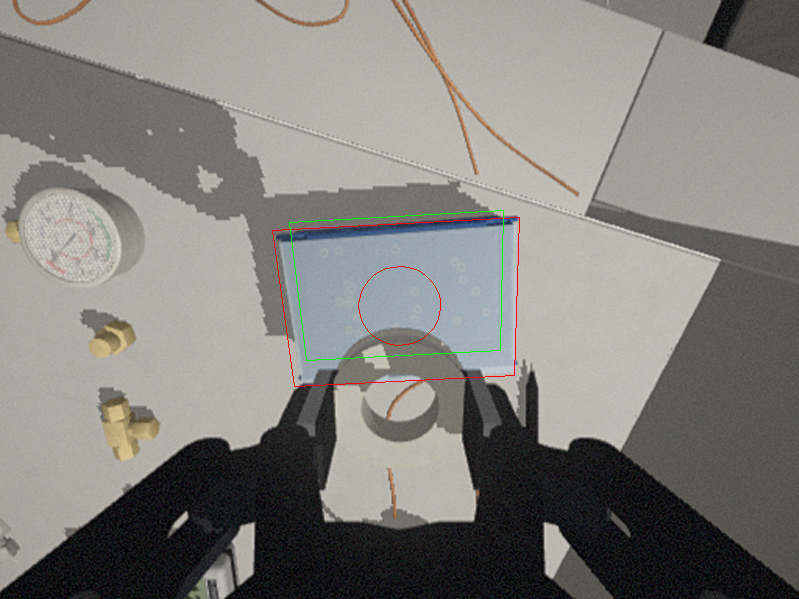

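View pics/s18.png

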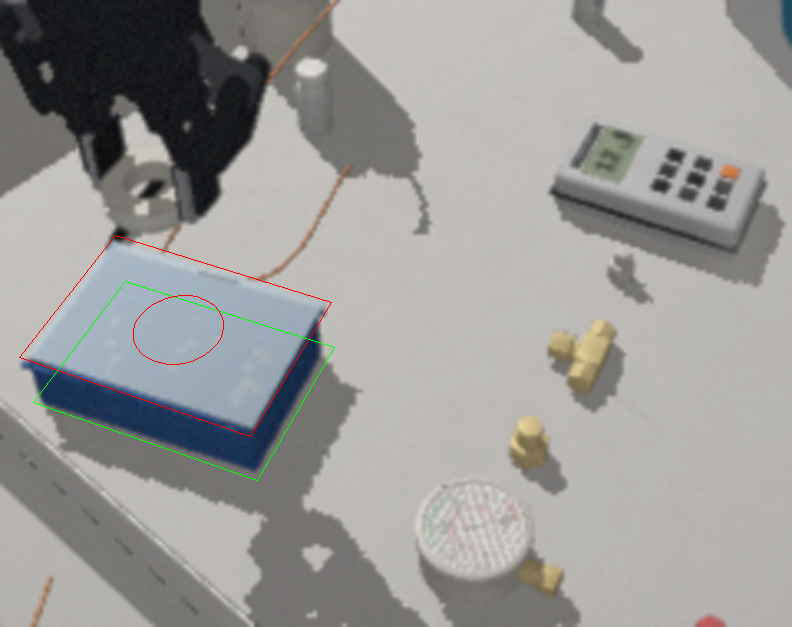

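Request:
move_arm(rows="0 0 3 0 0 0 0.4; 0 0 3 0 0 0 0.4; 0 0 2 0 0 0 0.4; 0 0 1.3 0 0 0 0.4; 0 0 0.6 0 0 0 0.4; 0 0 0 0 0 0 0.4; 0 0 0 0 0 0 0.4")

```text
time_s: 23.95
eef_pos: [0.6945, -0.0009, 0.1126]
eef_rot: [0.0, 1.0, 0.012, 0.001]
wrist_force: [-0.4, -0.3, 0.4]
opening: 0.5
```

Request:
move_arm(rows="0 0 0.15 0 0 0 0.4; 0 0 0 0 0 0 0.4; 0 0 0 0 0 0 0.4")

```text
time_s: 24.25
eef_pos: [0.6939, -0.0003, 0.1103]
eef_rot: [0.0, 1.0, 0.013, 0.0]
wrist_force: [-0.5, 0.2, 0.4]
opening: 0.506
```

Request:
move_arm(rows="0 0 0.05 0 0 0 0.45; 0 0 0 0 0 0 0.55; 0 0 0 0 0 0 0.65; 0 0 0 0 0 0 0.75; 0 0 0 0 0 0 0.8; 0 0 -2 0 0 0 0.8; 0 0 -3 0 0 0 0.8; 0 0 -4 0 0 0 0.8; 0 0 -4 0 0 0 0.8; 0 -4 0 0 0 0 0.8; 0 -4 0 0 0 0 0.8; 0 -4 0 0 0 0 0.8; 0 0 0 0 0 0 0.8; 0 0 0 0 0 0 0.8")

```text
time_s: 25.65
eef_pos: [0.6905, 0.1206, 0.2393]
eef_rot: [0.0, 1.0, 0.014, -0.0]
wrist_force: [-0.2, 0.1, 0.0]
opening: 0.802
```

Run:
```python
from h import *
o=ctrl.get_obs();e=o["eef_pos"];print(o["time_s"],e,o["wrist_force"],o["opening"])
ba=np.radians(94.6)
P=[(rectpts(.694,-.0005,ba,.096,.136,.039),(0,0,255)),(circ(.694,-.0005,.024,.052),(0,0,255)),(circ(.694,-.0005,.024,.039),(0,255,0)),(circ(.501,.032,.029,.03),(0,0,255)),(circ(.506,-.1775,.00924,0,6),(0,255,0)),(circ(.5026,-.038,.0127,0,6),(0,255,0)),(rectpts(.5047,-.1075,.026,.032,.044,.008),(255,0,0)),(rectpts(.5085,-.247,.02,.121,.067,.03),(0,0,255)),(circ(.6183,-.4023,.0115,.052),(0,0,255)),(circ(.7325,-.2133,.0115,.052),(0,0,255))]
draw(ctrl.camera("top"),P,(145,110,385,290),3.3,"pics/t19.png")
draw(ctrl.camera("scene"),P,(115,115,355,335),2.7,"pics/s19.png")
```

```text
25.65 [0.69046519 0.12064231 0.23926237] [-0.24455213  0.05936151  0.01279162] 0.8018802133651283
```

View pics/t19.png

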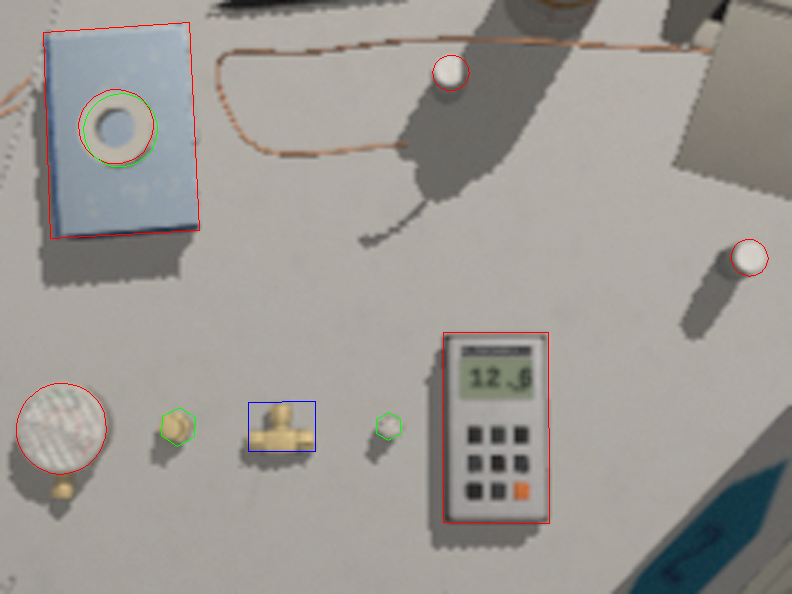

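View pics/s19.png

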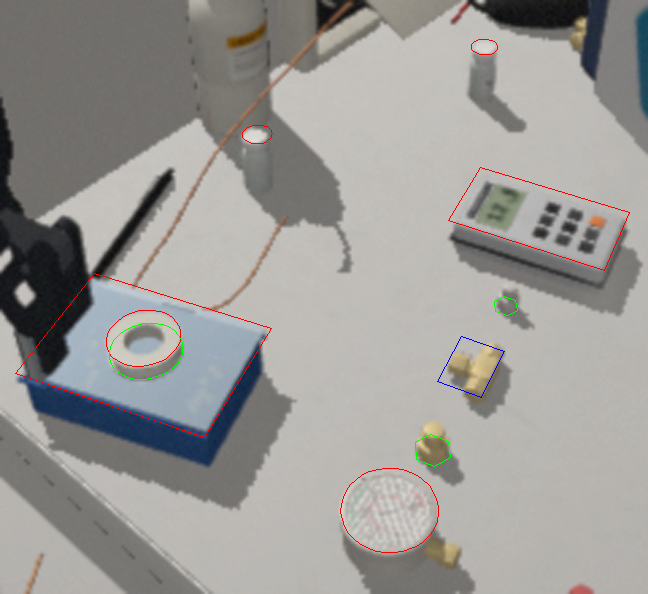

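Everything is in place: the tape is flat on the lid at top-view pixel (117,127), the row parts stand at (177,427), (282,430) and (388,426), and both vials are where they were. The arm is clear, so I'm handing in.

```bash
python3 -c "
from bench import ctrl
print(ctrl.hand_in())"
```

```text
the job is handed in; nothing more can be done
None
```

I set out the row, put the tape on the box lid, and handed the job in at about 26 s of the 96 s allowed. The hand-in gives no verdict, so the positions below come from my own camera checks.

| Part | World position (x, y) in m | Check |
|---|---|---|
| Brass adapter | 0.503, -0.038 | 70 mm from the gauge, upright |
| Tee | 0.505, -0.107 | midway between gauge and meter, run within about 1° of the row |
| Steel adapter | 0.506, -0.178 | 70 mm from the meter, upright |
| Tape | 0.694, 0.000 | flat, about 1–2 mm from the middle of the lid |

- **Reference points:** I took the gauge at (0.501, 0.032) and the meter at (0.5085, -0.247), which are 279 mm apart against the stated 280 mm.
- **Last pictures:** the top and scene views showed all parts where expected, both vials still standing where they were, and the gripper open and clear of everything.
- **Disagreements:** the cameras differed by 2–3 mm on the gauge, the meter and some parts. I went by the close-up wrist views; the differences are well inside the tolerances.
- **Contact forces:** the largest wrist force I read was about 10 N, when the tee touched down. I only read it at the end of each move.

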